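# Clamp the glued frame and snap the cap back on the glue

## Robot

A 7-joint arm with a two-finger parallel gripper is mounted at the origin on the work surface. World frame = base frame: x ahead of the robot, y to its left, z up, the work surface at z = 0. Lengths are in mm, angles in rad, forces in N, time in s.
With the tool pointing down it reaches from about 400 to 875 mm from the base axis. Payload 4.4 kg.
Tool frame: the origin (TCP) lies midway between the tips of the shut fingers; the grasp point (between the pads) lies 19 mm behind it (ctrl.grip_point_offset is the distance from the TCP to the grasp point, in mm); z points along the fingers, y is the line along which they close (so a half turn about z gives the same grasp; the last joint's range is limited). The gripper opens to 85 mm and grips with 20 to 120 N. Pads are 22 mm wide; open, the fingers measure 114 mm over their backs; the gripper's body (76 mm by 85 mm) begins 54 mm behind the grasp point. The pads swing forward as they close: fully open they stand 13 mm farther back than shut.
Start: joints at [1.193, 0.628, 0.038, 1.517, -0.027, 0.996, -0.02], TCP at [199.43, -618.664, 231.313] pointing down, gripper open.
Joint ranges: [-3.06, 3.06], [-0.37, 2.12], [-1.25, 1.32], [0.18, 2.47], [-1.1, 4.24], [0.23, 1.98], [-2.94, 2.94]. Speed limits (rad/s): [2.57, 2.57, 3.14, 3.14, 3.14, 3.14, 3.14].

## Interface

Orientations are given as [roll, pitch, yaw] about the fixed x, y, z axes, in that order (R = Rz(yaw) Ry(pitch) Rx(roll)).
In Python, from cell import ctrl, probe_bus, order, get_image, calibration gives the robot as it stands (ctrl), with the cameras as plain functions, the readings (probe_bus) and the job (order).
- The arm moves only by the tool move_tool, called after "Request:" as name(argument=value, ...) on one line, values as JSON. Schema: {"type":"object","properties":{"motion":{"type":"array","items":{"type":"object","properties":{"xyz":{"type":"array","items":{"type":"number"},"minItems":3,"maxItems":3},"turn_vec":{"type":"array","items":{"type":"number"},"minItems":3,"maxItems":3},"jaw":{"type":"number"}},"additionalProperties":false,"required":["jaw"]},"minItems":1,"maxItems":12},"only":{"type":"string"},"quiet":{"type":"boolean"},"lines":{"type":"string"}},"required":["motion"],"additionalProperties":false}. motion is a list of rows, 1 to 12 of them, each an object with the fields xyz (a list: dx, dy, dz in parts of the range, where 1.0 means 80 cm), turn_vec (a list: a rotation vector rx, ry, rz in fractions of the full range, 1 being pi rad), jaw (the finger opening in mm); a field left out counts as zero (the opening has to be given); each row shifts and turns the commanded pose from where the row before left it, along the tool's axes as they then stand; what a row does not reach is not made up. A row lasts 1/10 s, in which the tool goes at most 50 mm and 0.15 rad, less where a joint would pass 70% of its speed; a pose out of reach is approached as far as the arm can. The fingers move at their own pace and stop on an object; the grip force is fixed at half the most. Time passes only in rows, so rows that do not move let the fingers close. The tool returns the time, the measured TCP pose, the force, the opening and the grip force at its end. only (a regular expression) keeps the lines of the reply that match it, lines (a string "A,B") keeps lines A to B, and quiet returns only ok. Shift and turn numbers lie between -1 and 1, and a call with a number outside is refused. Input that does not fit is refused with a message, and nothing moves.
- probe_bus.read_state(): the state, without advancing time (a new reading comes with each control period).
- get_image(name): name is "side" or "top" or "wrist"; returns the picture (480x640x3 uint8, blue, green, red); there is no depth.
- calibration(name): a dict with "fx", "fy", "cx", "cy" (pixels), "rvec" (rotation vector, rad) and "tvec" (3), from world to camera coordinates, as OpenCV has them; the wrist camera has in their place "hand_eye" (4x4, takes a point from camera to tool coordinates, whose origin is the TCP and whose axes are the flange's). Camera axes: x right, y down, z forward; pixel columns grow to the right and rows downward; lengths in mm; the calibration is good to about 2 mm. A picture is of the moment at which its call begins: read the wrist's pose just before it. calibration takes no time and is no camera call.
- order.finish_job(): hands the job in; it is judged then, once.
The state is a dict: "clock": time; "qpos": joint angles; "qd": joint speeds; "tau": joint torques, N m; "eef_pos": TCP position; "tool_rot": TCP orientation; "force": force on the tool from outside, world axes, zero at the start; "torque": the same for the moment, N m; "width": finger opening in mm; "gripper_force": force on a finger pad.
Only numpy, scipy, OpenCV 4.12 (cv2) and the standard library are available. Lean on these libraries where they do the work, as an engineer would, in place of code of your own. Each camera call takes 0.05 s, during which the arm holds its last target. There are 200 camera calls.

## Task

Take the black spring clamp off the rim of the wooden tray and clip it over the top edge of the green picture frame at the middle of the pale, freshly glued strip, pinching strip and frame together, and let go of it. Then close the glue: put the red cap on the nozzle of the white bottle, press it straight down until it snaps over the collar and sits fully home, and keep pressing it down firmly: finish with the hand still pushing the cap down, without letting go, and leave the other things on the desk where they are.

Things in the scene. Friction and masses are not known exactly. Their poses are not given: they have to be found in the camera images.
- clamp: Black spring clamp, 100 mm tall, 22 mm wide, 70 g, parked upright on the tray's -x wall, jaws down, handles up. Origin on its pivot, 24 mm above the rim as parked; z up along the clamp, y along the pivot and the clamped edge, x across the board, the way the jaws open. The frame is that of the +x half: as the handles close it tilts by half of clamp_arm; the pivot stays midway.
- clamp_grip (a point): Middle of the two flat handles, 28 mm above the pivot: pinch across x. Handles are 22 mm wide (y), from 6 to 54 mm above the pivot; as parked their outer faces spread from 37 mm apart (bottom) to 57 mm (top). Squeezed (about 20 N) they stop parallel, 34 mm apart. Axes as clamp.
- clamp_arm (a joint): Opening of the clamp, rad: 0 with the pads parallel 12 mm apart (as parked), grows as the handles are squeezed, stop at 0.44; about 0.08 when clipped on strip and frame; -0.31 shut. A spring closes it, the pads press with about 10 N.
- clamp_pads (a point): Point between the orange jaw pads, 38 mm below the pivot. Pads 20 mm wide (y), 14 mm tall; jaws end 45 mm below the pivot, the throat ends 6 mm below it. Pads are 12 mm apart as parked, 28 mm when fully squeezed. Axes as clamp.
- tray: Open wooden desk tray, fixed, 130 mm (x) by 170 mm (y), 60 mm tall, walls and floor 12 mm; origin at the centre of its underside. The clamp sits on its wall on the -x side (nearest the robot), which runs along y.
- frame: Small green picture frame standing upright on a dark wooden foot, fixed: frame 190 mm wide (y), 10 mm thick (x from -10 to 0 mm), its upper edge 148 mm above the desk; the foot is 75 by 200 mm, 18 mm tall. Origin on the desk under the middle of the back face; the picture looks to -x, the cardboard back to +x.
- strip: Pale wooden strip glued on the back (+x) face of the frame's top rail, fixed, 60 mm long (y), 22 mm tall, 5 mm thick, its upper edge flush with the frame's upper edge. Its place along the rail differs each time.
- mend (a point): Point where the clamp goes: middle of the strip's length, on the upper edge (148 mm above the desk), at the middle of the total 15 mm thickness of rail and strip. x across the thickness (towards the strip's side), y along the edge, z up.
- bottle: White glue bottle, blue label, loose, upright, 60 mm across, 0.11 to 0.22 kg; origin at the centre of its underside, z up. Flange 34 mm across at 105 mm height; above it the 19 mm thick collar with four sprung round nubs (25 mm across them, middle 7 mm above the flange), then the nozzle tapering to 8 mm at its tip, 142 mm above the underside.
- seat (a point): Centre of the bottle's flange, 105 mm above its underside: where the cap's mouth rests when it is fully home.
- cap: Red snap cap, loose, 15 g, standing mouth down: round, 31 mm across, 46 mm tall, closed on top, hollow; origin at the centre of its mouth, z up. Its inner lip (21 mm wide, 3 mm tall) at first rests on the nubs, mouth 11 mm above the flange; 10 to 14 N pushes it over; the force drops when the mouth is under 4 mm from the flange and the nubs draw it down.
- mat: Dark green cutting mat, fixed flat on the desk, 300 mm (x) by 220 mm (y), 3 mm thick; bottle and cap stand on it. Origin at the centre of its underside.
- mug: Blue mug, 80 mm across, 90 mm tall, standing on the desk; leave alone. Origin at the centre of its underside.
- pencil_pot: Dark wooden pot with three pencils, 72 mm across, 165 mm tall; leave alone. Origin at the centre of its underside.
- stapler: Black and blue stapler, 135 by 38 mm, 38 mm tall, lying along its x; leave alone. Origin at the centre of its underside.
- glue_brush: Small brush, 160 mm long, lying flat along its x; leave alone.
- offcut: Pale wood offcut, 70 by 28 by 14 mm, on the desk; leave alone. Origin at the centre of its underside.
- eraser: White eraser, 45 by 22 by 13 mm, on the desk; leave alone. Origin at the centre of its underside.
- tape_roll: Yellow roll of tape, 60 mm across, 20 mm tall, lying in the tray; leave alone. Origin at the centre of its underside.

How it is judged (in metres and radians):
On the way, in this order (a step that is already met when the one before it is completed fails the run):
1. the clamp grips frame and strip at the strip's middle and is let go (contact force between clamp and strip above 2 N and contact force between clamp and frame above 2 N and y of clamp_pads in the frame of mend between -0.015 and 0.015 m and z of clamp_pads in the frame of mend below -0.005 m and angle between clamp's own z axis and vertical below 0.3 rad and contact force between the fingers and clamp below 0.3 N), for 0.2 s.
2. the cap has snapped home on the bottle's collar (z of cap in the frame of seat below 0.002 m and horizontal distance between cap and seat below 0.003 m and angle between the z axis of cap and the z axis of bottle, either way round below 0.1 rad), for 0.2 s.
At the end, for the whole second after the job is handed in: Cap home on the upright bottle (mouth within 2 mm of the flange, 3 mm of its axis, 0.1 rad), the hand on it pressing: bottle bears on its mat with over 6 N (own weight 1 to 2 N). Clamp let go, gripping frame and strip (over 2 N each) within 15 mm of the strip's middle, tilt under 0.3 rad (all of step 1 and all of step 2 and z of cap in the frame of seat above -0.003 m and angle between bottle's own z axis and vertical below 0.1 rad and contact force between the fingers and cap above 2 N and contact force between bottle and mat above 6 N); the arm keeps its last pose, push and grip.
It fails at once if another thing on the desk was shifted by more than 30 mm (distance of any of mug, pencil_pot, stapler, glue_brush, offcut, eraser, tape_roll from where it was at the start of the episode above 0.03 m).
It fails at once if the glue bottle was knocked over (angle between bottle's own z axis and vertical above 0.6 rad).
It also fails if it takes over 64 s, if anything falls off the work surface, if the arm or the gripper's body presses on something with over 40 N, if the wrist force passes 120 N, or if a joint passes its speed limit or range.

## Working session

There is one attempt and no reset: what is moved stays moved. The work goes in short steps, Python scripts to look and compute and a tool call to move; the robot and the scene stay as the last step left them, time stands still between calls to the robot, and variables do not carry over. Pictures are saved under pics/ and viewed, at most 10 in all, crops included, and the job is handed in when it is done.

```bash
ls; mkdir -p pics
```

Run:
```python
from cell import ctrl, probe_bus, order, get_image, calibration
import cv2,json
s=probe_bus.read_state();print({k:s[k] for k in('clock','eef_pos','tool_rot','width')},ctrl.grip_point_offset)
for n in('side','top','wrist'):
    im=get_image(n);cv2.imwrite(f'pics/{n}0.png',im);print(n,calibration(n))
```

```text
cell.py
pics
{'clock': 0.0, 'eef_pos': array([ 199.20981429, -618.04050968,  230.37009456]), 'tool_rot': array([-3.13963544e+00,  4.83270586e-05,  3.11818121e-01]), 'width': 85.56850323935727} 18.700000000000003
side {'fx': 451.75884678450694, 'fy': 451.75884678450694, 'cx': 321.1633627454833, 'cy': 235.92090154836535, 'rvec': array([ 2.30370648, -0.53916399,  0.1947674 ]), 'tvec': array([-507.05102969,  247.71789732,  809.75391431])}
top {'fx': 548.6624193401196, 'fy': 548.6624193401196, 'cx': 318.3057642619053, 'cy': 244.35434495693227, 'rvec': array([ 2.1292317 , -2.09736898,  0.20360913]), 'tvec': array([  -5.76335445,  583.86501139, 1340.96896619])}
wrist {'fx': 409.35253490193855, 'fy': 409.35253490193855, 'cx': 320.66385446638276, 'cy': 244.30911857765653, 'hand_eye': array([[ 1.26915200e-04, -9.48208127e-01, -3.17649700e-01,
         8.15133659e+01],
       [ 9.99999872e-01, -3.49248436e-05,  5.03797751e-04,
         3.72710467e-01],
       [-4.88798988e-04, -3.17649724e-01,  9.48208001e-01,
        -1.42923077e+02],
       [ 0.00000000e+00,  0.00000000e+00,  0.00000000e+00,
         1.00000000e+00]])}
```

View pics/side0.png

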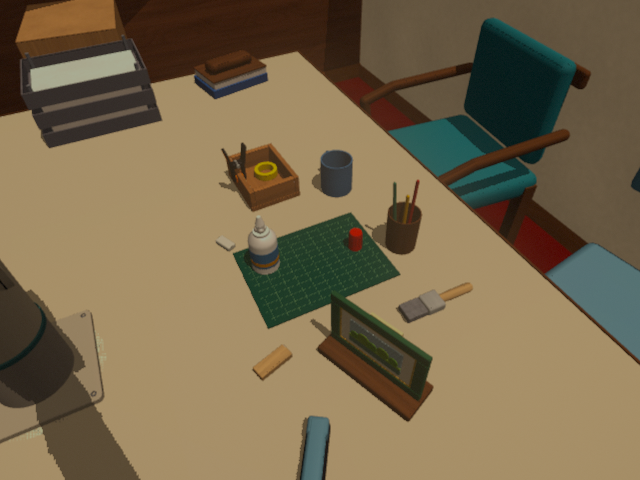

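View pics/top0.png

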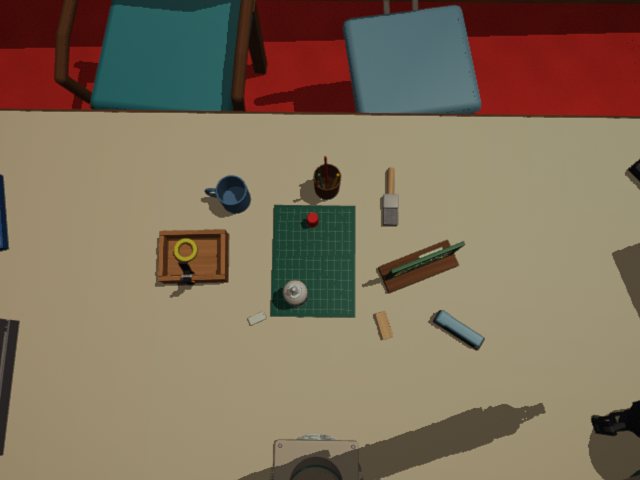

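The side view shows the clamp at about (238,165) on the near wall of the tray, the bottle's nozzle tip at (260,217), the cap at (355,239) and the frame at (375,345). The top view shows the clamp at (186,277), the nozzle at (294,290), the cap at (312,219), and the frame's top edge from (390,275) to (464,244) with the pale strip at about (430,253).

Create h.py:
```python
import cv2,numpy as np
from scipy.spatial.transform import Rotation as Ro
from cell import ctrl, probe_bus, order, get_image, calibration
def tool():
    s=probe_bus.read_state();return Ro.from_euler('xyz',s['tool_rot']).as_matrix(),np.array(s['eef_pos'])
def cam(n,pose=None):
    c=calibration(n);K=np.array([[c['fx'],0,c['cx']],[0,c['fy'],c['cy']],[0,0,1]])
    if n=='wrist':
        R,p=pose or tool();H=np.array(c['hand_eye']);Rw=R@H[:3,:3];o=R@H[:3,3]+p
        return K,Rw.T,-Rw.T@o
    return K,cv2.Rodrigues(c['rvec'])[0],c['tvec']
def ray(C,uv):
    K,R,t=C;d=R.T@np.linalg.inv(K)@[uv[0],uv[1],1];return -R.T@t,d/np.linalg.norm(d)
def plane(C,uv,z):
    o,d=ray(C,uv);return o+d*(z-o[2])/d[2]
def tri(a,b):  # each (cam,uv): midpoint and gap
    o1,d1=ray(*a);o2,d2=ray(*b);s=np.linalg.lstsq(np.c_[d1,-d2],o2-o1,rcond=None)[0]
    p,q=o1+s[0]*d1,o2+s[1]*d2;return (p+q)/2,np.linalg.norm(p-q)
def proj(C,X):
    K,R,t=C;v=K@(R@np.asarray(X,float)+t);return v[:2]/v[2]
def blobs(im,lo,hi,amin=20):
    m=cv2.inRange(cv2.cvtColor(im,cv2.COLOR_BGR2HSV),lo,hi);n,l,st,ce=cv2.connectedComponentsWithStats(m)
    return [(ce[i].round(1),st[i]) for i in range(1,n) if st[i,4]>=amin]
def totool(target):
    R,p=tool();return R.T@(np.asarray(target,float)-p)
```

Run:
```python
from h import *
T,S=cam('top'),cam('side')
np.set_printoptions(precision=1,suppress=True)
print('nozzle',tri((T,(294,289)),(S,(260,217))))
print('cap',tri((T,(312,219)),(S,(356,238))), 'cap plane',plane(T,(312,219),49))
print('clamp',tri((T,(186,277)),(S,(238,165))),plane(T,(186,277),100))
print('frame',plane(T,(390,275),148),plane(T,(464,244),148),plane(T,(430,253),148))
for u in [(160,232),(228,230),(228,282),(159,283)]: print('tray',plane(T,u,60))
t=cv2.imread('pics/top0.png');s=cv2.imread('pics/side0.png')
a=cv2.resize(t[215:305,150:250],None,fx=4,fy=4,interpolation=2);b=cv2.resize(t[235:300,370:470],None,fx=4,fy=4,interpolation=2)
c=cv2.resize(s[130:220,215:315],None,fx=4,fy=4,interpolation=2);b=cv2.copyMakeBorder(b,0,100,0,0,0)
d=cv2.resize(s[290:380,325:425],None,fx=4,fy=4,interpolation=2);
cv2.imwrite('pics/m0.png',cv2.resize(np.vstack([np.hstack([a,b]),np.hstack([c,d])]),(667,600)))
```

```text
nozzle (array([460.4,  57.7, 141.1]), np.float64(2.943109535551082))
cap (array([659.3,  20.9,  24.8]), np.float64(1.2513686783266402)) cap plane [652.6  20.5  49. ]
clamp (array([495. , 330.8,  76.2]), np.float64(4.9498020504975475)) [489.3 325.1 100. ]
frame [ 494.6 -167.8  148. ] [ 571.7 -344.5  148. ] [ 548.7 -263.2  148. ]
tray [610.  409.3  60. ]
tray [617.7 235.1  60. ]
tray [483.7 228.6  60. ]
tray [478.6 402.2  60. ]
```

View pics/m0.png

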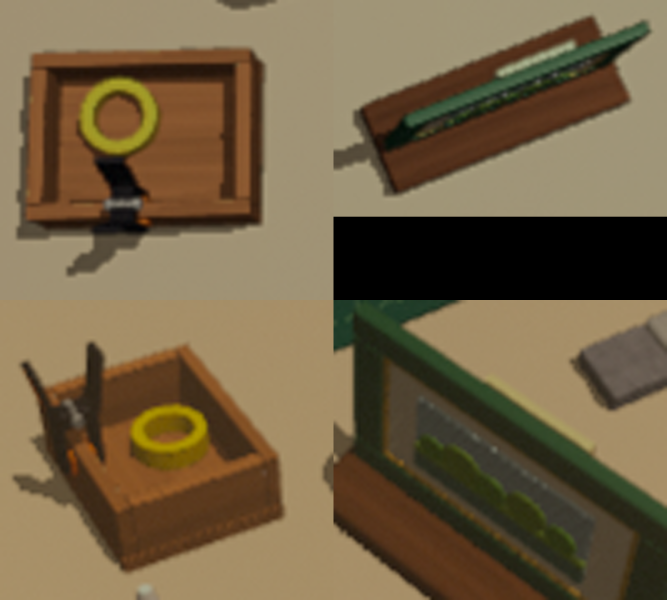

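The mosaic shows the clamp's pivot at top (186.9,275.9) with its jaws astride the near wall, and the strip behind the frame's top edge at about top (419–443,248–257). Next I turn the tool and move the wrist camera over the frame.

The manual's scale: shifts go in shares of 80 cm and turns go in shares of pi rad. Converting my numbers, -5 mm / 800 = -0.0063, -0.14 rad / 3.1416 = -0.0446.

Request:
move_tool(motion=[{"xyz": [0, 0, -0.0063], "turn_vec": [0, 0, -0.0446], "jaw": 85}, {"xyz": [0, 0, -0.0063], "turn_vec": [0, 0, -0.0446], "jaw": 85}, {"xyz": [0, 0, -0.0063], "turn_vec": [0, 0, -0.0446], "jaw": 85}, {"xyz": [0, 0, -0.0063], "turn_vec": [0, 0, -0.0446], "jaw": 85}, {"xyz": [0, 0, -0.0063], "turn_vec": [0, 0, -0.0446], "jaw": 85}, {"xyz": [0, 0, -0.0063], "turn_vec": [0, 0, -0.0446], "jaw": 85}, {"xyz": [0, 0, -0.0063], "turn_vec": [0, 0, -0.0446], "jaw": 85}, {"xyz": [0, 0, -0.0063], "turn_vec": [0, 0, -0.0446], "jaw": 85}, {"xyz": [0, 0, -0.0063], "turn_vec": [0, 0, -0.0446], "jaw": 85}, {"xyz": [0, 0, -0.0063], "turn_vec": [0, 0, -0.0446], "jaw": 85}, {"xyz": [0, 0, -0.0063], "turn_vec": [0, 0, -0.0446], "jaw": 85}, {"xyz": [0, 0, -0.0063], "turn_vec": [0, 0, -0.0446], "jaw": 85}])

```text
clock: 1.35
eef_pos: [199.2, -618.5, 291.1]
tool_rot: [-3.142, -0.001, 1.997]
force: [-0.2, -0.0, 0.1]
width: 84.6
gripper_force: 0.0
```

Request:
move_tool(motion=[{"xyz": [0.0213, 0.0525, 0], "jaw": 85}, {"xyz": [0.0213, 0.0525, 0], "jaw": 85}, {"xyz": [0.0213, 0.0525, 0], "jaw": 85}, {"xyz": [0.0213, 0.0525, 0], "jaw": 85}, {"xyz": [0.0213, 0.0525, 0], "jaw": 85}, {"xyz": [0.0213, 0.0525, 0], "jaw": 85}, {"xyz": [0.0213, 0.0525, 0], "jaw": 85}, {"xyz": [0.0213, 0.0525, 0], "jaw": 85}, {"xyz": [0.0213, 0.0525, 0], "jaw": 85}, {"xyz": [0.0213, 0.0525, 0], "jaw": 85}, {"xyz": [0.0213, 0.0525, 0], "jaw": 85}, {"jaw": 85}])

```text
clock: 2.55
eef_pos: [549.6, -251.0, 291.5]
tool_rot: [3.136, -0.003, 2.003]
force: [1.3, 1.9, 0.8]
width: 85.0
gripper_force: 0.0
```

Run:
```python
from h import *
print(totool([548.7,-263,290]))
p=tool();im=get_image('wrist');cv2.imwrite('pics/w1.png',im);np.savez('p1.npz',R=p[0],p=p[1])
```

```text
[-10.56430918  -5.83280934   1.39043578]
```

View pics/w1.png

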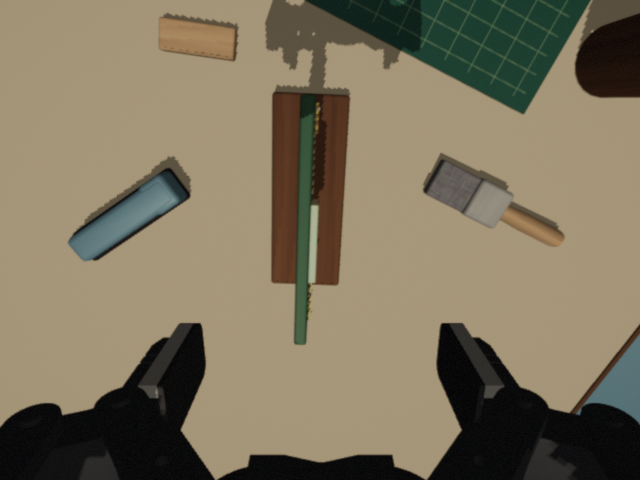

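The strip shows as a pale sliver at u 309–318, v 203–283. The frame's top edge runs from (307,95) to (300,344). I shift the camera for a second view.

Converted, -30 mm / 800 = -0.0375, 20 mm / 800 = 0.025.

Request:
move_tool(motion=[{"xyz": [-0.0375, 0.025, 0], "jaw": 85}, {"xyz": [-0.0375, 0.025, 0], "jaw": 85}, {"jaw": 85}, {"jaw": 85}])

```text
clock: 3.0
eef_pos: [604.6, -298.9, 290.2]
tool_rot: [-3.14, -0.001, 1.99]
force: [0.4, 0.2, 1.1]
width: 85.0
gripper_force: 0.0
```

Create m1.py:
```python
from h import *
np.set_printoptions(precision=1,suppress=True)
def meas(im):
    hsv=cv2.cvtColor(im,cv2.COLOR_BGR2HSV);out={}
    g=cv2.inRange(hsv,(50,60,30),(85,255,140));s=cv2.inRange(hsv,(25,15,120),(75,110,255))
    for k,m in(('g',g),('s',s)):
        m=cv2.morphologyEx(m,cv2.MORPH_OPEN,np.ones((3,3),np.uint8))
        for c in sorted(cv2.findContours(m,cv2.RETR_EXTERNAL,cv2.CHAIN_APPROX_NONE)[0],key=cv2.contourArea)[::-1][:3]:
            if cv2.contourArea(c)>100:
                r=cv2.minAreaRect(c);out.setdefault(k,[]).append((cv2.contourArea(c),cv2.boxPoints(r)))
    return out
d=np.load('p1.npz');A=cam('wrist',(d['R'],d['p']));i1=cv2.imread('pics/w1.png')
p=tool();i2=get_image('wrist');B=cam('wrist',p);cv2.imwrite('pics/w2.png',i2);np.savez('p2.npz',R=p[0],p=p[1])
for im in(i1,i2):
    for k,v in meas(im).items():
        for a,b in v: print(k,a,b.tolist())
```

```bash
python3 m1.py
```

```text
g 15849.5 [[309.0, 0.0], [589.0, 0.0], [589.0, 112.0], [309.0, 112.0]]
g 2768.5 [[291.56854248046875, 342.8323059082031], [300.96319580078125, 94.54454803466797], [314.7542724609375, 95.06637573242188], [305.359619140625, 343.3541259765625]]
s 480.0 [[307.630126953125, 281.9862976074219], [310.489013671875, 204.7958984375], [317.81231689453125, 205.067138671875], [314.95343017578125, 282.2575378417969]]
g 3304.5 [[249.48724365234375, 0.006561279296875], [264.88214111328125, -0.1907958984375], [268.29449462890625, 265.9705810546875], [252.89959716796875, 266.1679382324219]]
g 1537.0 [[439.0, 0.0], [523.0, 0.0], [523.0, 35.0], [439.0, 35.0]]
s 300.5 [[266.0, 147.0], [273.0, 147.0], [273.0, 196.0], [266.0, 196.0]]
```

View pics/w2.png

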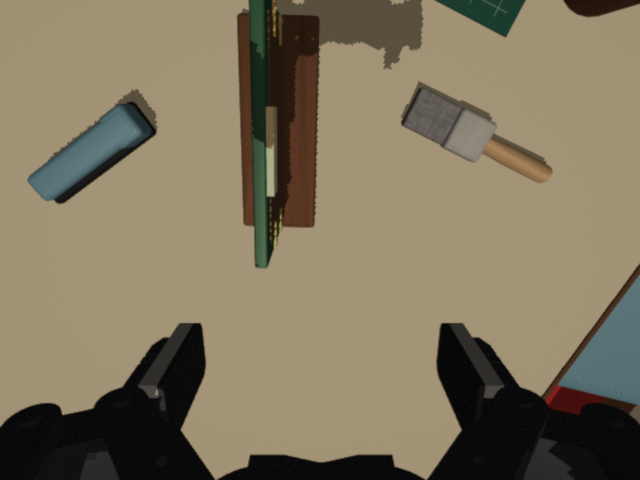

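In the second view the strip's top edge spans (266,107) to (266.5,195), and the near end of the frame is at (262,267).

Run:
```python
from h import *
np.set_printoptions(precision=1,suppress=True)
d=np.load('p1.npz');A=cam('wrist',(d['R'],d['p']));d=np.load('p2.npz');B=cam('wrist',(d['R'],d['p']))
pts={'su':((310.3,204.5),(266,107)),'sl':((307.5,282.5),(266.8,195)),'fe':((300,344),(262,267))}
for k,(a,b) in pts.items(): print(k,*tri((A,a),(B,b)),plane(A,a,148),plane(B,b,148))
# frame top edge from view 1: green/strip boundary line to world
q=[plane(A,u,148) for u in((313.9,100),(305.5,340))];e=q[1]-q[0];print('edge',q,'yaw',np.arctan2(-e[0],e[1])%np.pi,np.linalg.norm(e))
for a in((301.5,95),(292.5,343)):print('front edge',plane(A,a,148))
m=(plane(A,pts['su'][0],148)+plane(A,pts['sl'][0],148)+plane(B,pts['su'][1],148)+plane(B,pts['sl'][1],148))/4;print('mid',m)
T=cam('top');S=cam('side');print('reproj',proj(T,m),proj(S,m))
```

```text
su [ 537.3 -239.9  144.8] 0.8902673502401303 [ 536.8 -239.5  148. ] [ 538.  -239.4  148. ]
sl [ 559.8 -293.9  150.7] 1.4886031305417116 [ 559.8 -295.7  148. ] [ 560.2 -294.   148. ]
fe [ 576.7 -347.   147.3] 1.0499228710165034 [ 576.3 -347.1  148. ] [ 577.  -346.3  148. ]
edge [array([ 509.9, -174.4,  148. ]), array([ 578.8, -341.9,  148. ])] yaw 0.39010872205132063 181.14802086360797
front edge [ 501.2 -175.   148. ]
front edge [ 570.5 -348.7  148. ]
mid [ 548.7 -267.1  148. ]
reproj [431.7 253. ] [386.1 323.7]
```

Converted, 48 mm / 800 = 0.06, 11.5 mm / 800 = 0.0144.

Request:
move_tool(motion=[{"xyz": [0.06, 0.0144, 0.0038], "jaw": 85}, {"xyz": [0.06, 0.0144, 0.0038], "jaw": 85}, {"xyz": [0.06, 0.0144, 0.0038], "jaw": 85}, {"xyz": [0.06, 0.0144, 0.0038], "jaw": 85}, {"xyz": [0.06, 0.0144, 0.0038], "jaw": 85}, {"xyz": [0.06, 0.0144, 0.0038], "jaw": 85}, {"xyz": [0.06, 0.0144, 0.0038], "jaw": 85}, {"xyz": [0.06, 0.0144, 0.0038], "jaw": 85}, {"xyz": [0.06, 0.0144, 0.0038], "jaw": 85}, {"xyz": [0.06, 0.0144, 0.0038], "jaw": 85}, {"xyz": [0.06, 0.0144, 0.0038], "jaw": 85}, {"xyz": [0.06, 0.0144, 0.0038], "jaw": 85}])

```text
clock: 4.25
eef_pos: [494.9, 285.1, 255.8]
tool_rot: [3.141, 0.001, 1.991]
force: [0.7, 0.6, 0.1]
width: 84.6
gripper_force: 0.0
```

Request:
move_tool(motion=[{"turn_vec": [0, 0, 0.0414], "jaw": 85}, {"turn_vec": [0, 0, 0.0414], "jaw": 85}, {"turn_vec": [0, 0, 0.0414], "jaw": 85}, {"jaw": 85}, {"jaw": 85}])

```text
clock: 4.75
eef_pos: [495.8, 283.9, 255.7]
tool_rot: [3.141, 0.0, 1.605]
force: [-0.3, -0.0, 0.0]
width: 85.3
gripper_force: 0.0
```

Run:
```python
from h import *
p=tool();im=get_image('wrist');cv2.imwrite('pics/w3.png',im);np.savez('p3.npz',R=p[0],p=p[1])
```

```text
(no output)
```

View pics/w3.png

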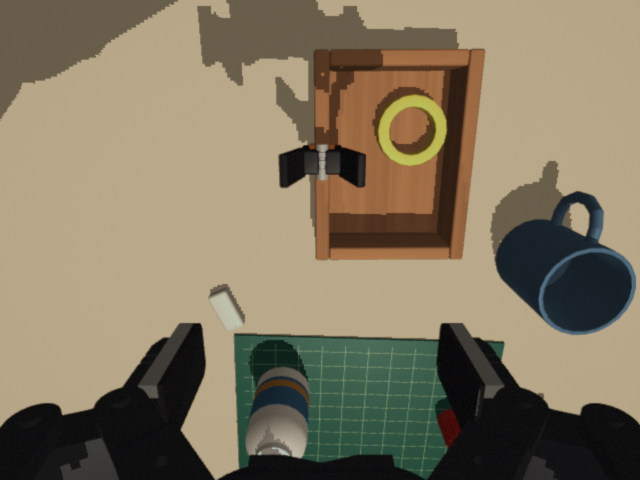

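The pivot (grey spring) is at (322,162). The handle tops are at u 280 and 365, v about 150–187, and the wall spans u 316–329. I move for a second view.

Converted, 20 mm / 800 = 0.025.

Request:
move_tool(motion=[{"xyz": [0.025, 0, 0], "jaw": 85}, {"xyz": [0.025, 0, 0], "jaw": 85}, {"jaw": 85}, {"jaw": 85}])

```text
clock: 5.2
eef_pos: [494.8, 323.9, 255.2]
tool_rot: [-3.141, 0.001, 1.603]
force: [-0.8, 0.3, 0.8]
width: 85.4
gripper_force: 0.0
```

Create m3.py:
```python
from h import *
np.set_printoptions(precision=1,suppress=True)
d=np.load('p3.npz');A=cam('wrist',(d['R'],d['p']));i1=cv2.imread('pics/w3.png')
p=tool();i2=get_image('wrist');B=cam('wrist',p);cv2.imwrite('pics/w4.png',i2)
r=[]
for C,im in((A,i1),(B,i2)):
    v0=int(proj(C,(490,326,100))[1]);sub=im[v0-60:v0+50,250:400]
    g=cv2.inRange(cv2.cvtColor(sub,cv2.COLOR_BGR2HSV),(0,0,75),(179,60,255))
    k=cv2.inRange(sub,(0,0,0),(45,45,45))
    w=[]
    for m in(g,k):
        n,l,st,ce=cv2.connectedComponentsWithStats(m)
        o=[(ce[i]+[250,v0-60],st[i]+[250,v0-60,0,0,0]) for i in range(1,n) if st[i,4]>25 and st[i,0]>5];w.append(o)
        for x in o: print(x[0],x[1])
    print('--')
```

```bash
python3 m3.py
```

```text
[321.9 161. ] [316 144  12  36 295]
[293.9 164.9] [280 146  39  41 886]
[349.3 163.8] [326 145  39  41 842]
--
[321.4 213. ] [316 197  12  34 265]
[314.1 221.4] [311 217   6   8  31]
[347. 218.] [326 192  37  52 771]
[294.6 219.4] [281 193  37  52 854]
--
```

Run:
```python
import cv2,numpy as np
a=cv2.imread('pics/w3.png')[110:210,260:390];b=cv2.imread('pics/w4.png')[160:260,260:390]
cv2.imwrite('pics/m4.png',cv2.resize(np.vstack([a,b]),None,fx=3,fy=3,interpolation=2))
```

```text
(no output)
```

View pics/m4.png

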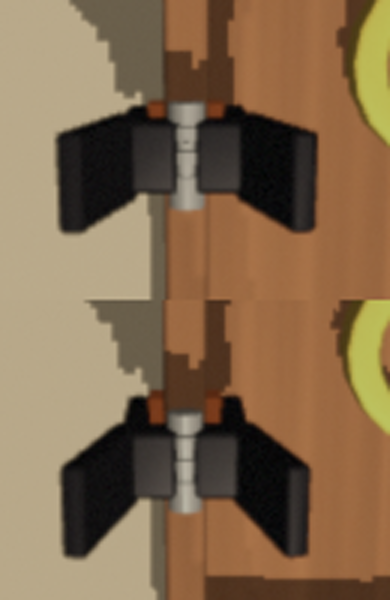

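Run:
```python
from h import *
np.set_printoptions(precision=1,suppress=True)
d=np.load('p3.npz');A=cam('wrist',(d['R'],d['p']));B=cam('wrist')
P={'spring':((321.9,161.5),(321.5,213.5)),'Lnear':((281,187),(282,245)),'Rnear':((363,187),(361.5,245)),'Lfar':((279.5,155),(281,216)),'Rfar':((365.5,155),(362.5,216))}
for k,(a,b) in P.items(): print(k,*tri((A,a),(B,b)))
print('wall',[plane(A,u,60) for u in((315.5,60),(329,60),(316.5,245),(329.5,245))])
print(totool([0,0,0]),tool())
```

```text
spring [495.4 327.1  93.7] 0.3086724041669461
Lnear [469.2 315.3 136.4] 0.09245315147606813
Rnear [522.3 317.2 137.1] 0.7950069853275898
Lfar [468.4 335.6 137.2] 0.4142681467066037
Rfar [522.  337.6 138.1] 0.02955093250386001
wall [array([488. , 398.7,  60. ]), array([498.2, 399. ,  60. ]), array([493.3, 250.8,  60. ]), array([504.6, 251.1,  60. ])]
[-307.3 -504.9  255.7] (array([[-0.,  1., -0.],
       [ 1.,  0., -0.],
       [-0., -0., -1.]]), array([495.1, 323.2, 255.1]))
```

Handle tops triangulate at z≈137 (expected 138), centred at (495.5,326.4) with yaw 0.036. The descent goes to TCP z≈91.

Converted, 40 mm / 800 = 0.05, 34 mm / 800 = 0.0425.

Request:
move_tool(motion=[{"xyz": [0.0038, 0.0005, 0.0425], "jaw": 85}, {"xyz": [0, 0, 0.05], "jaw": 85}, {"xyz": [0, 0, 0.05], "jaw": 85}, {"xyz": [0, 0, 0.0375], "jaw": 85}, {"xyz": [0, 0, 0.025], "jaw": 85}, {"jaw": 85}, {"jaw": 85}])

```text
clock: 5.95
eef_pos: [495.8, 326.7, 91.7]
tool_rot: [3.141, 0.0, 1.601]
force: [0.0, 0.6, 1.0]
width: 85.0
gripper_force: 0.0
```

Request:
move_tool(motion=[{"jaw": 25}, {"jaw": 25}, {"jaw": 25}, {"jaw": 25}, {"jaw": 25}, {"jaw": 25}, {"jaw": 25}, {"jaw": 25}, {"jaw": 25}, {"jaw": 25}])

```text
clock: 6.95
eef_pos: [495.3, 327.5, 91.3]
tool_rot: [-3.142, 0.0, 1.602]
force: [-0.6, -0.4, -0.7]
width: 32.7
gripper_force: 66.3
```

Converted, -45 mm / 800 = -0.0563, -40 mm / 800 = -0.05.

Request:
move_tool(motion=[{"xyz": [0, 0, -0.025], "jaw": 25}, {"xyz": [0, 0, -0.05], "jaw": 25}, {"xyz": [0, 0, -0.0563], "jaw": 25}, {"xyz": [0, 0, -0.0563], "jaw": 25}, {"jaw": 25}, {"jaw": 25}, {"jaw": 25}])

```text
clock: 7.65
eef_pos: [494.6, 326.6, 240.0]
tool_rot: [-3.14, 0.002, 1.602]
force: [0.2, -0.1, -0.8]
width: 32.5
gripper_force: 66.3
```

Run:
```python
from h import *
p=tool();im=get_image('wrist');cv2.imwrite('pics/w5.png',im);np.savez('p5.npz',R=p[0],p=p[1])
cv2.imwrite('pics/s5.png',get_image('side')); print(probe_bus.read_state()['width'])
```

```text
32.378209678397006
```

View pics/w5.png

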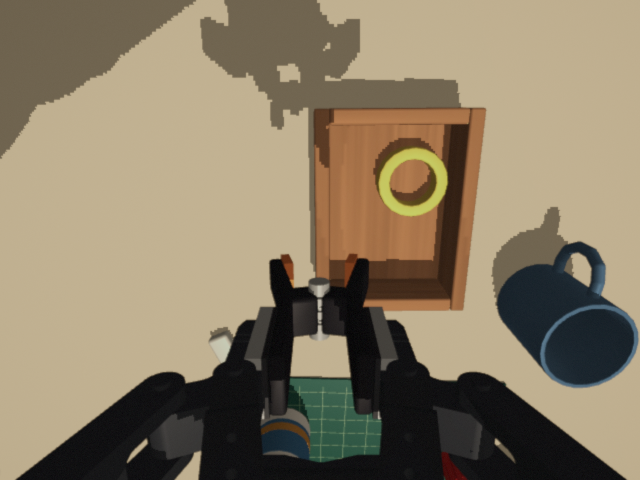

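The clamp is held open. The pivot is at (319,284), the orange pads at (287,266) and (351,268), and everything is centred between the fingers. Now transit to the frame.

Converted, -48 mm / 800 = -0.06, 2.7 mm / 800 = 0.0034.

Request:
move_tool(motion=[{"xyz": [-0.06, 0.0034, 0], "jaw": 25}, {"xyz": [-0.06, 0.0034, 0], "jaw": 25}, {"xyz": [-0.06, 0.0034, 0], "jaw": 25}, {"xyz": [-0.06, 0.0034, 0], "jaw": 25}, {"xyz": [-0.06, 0.0034, 0], "jaw": 25}, {"xyz": [-0.06, 0.0034, 0], "jaw": 25}, {"xyz": [-0.06, 0.0034, 0], "jaw": 25}, {"xyz": [-0.06, 0.0034, 0], "jaw": 25}, {"xyz": [-0.06, 0.0034, 0], "jaw": 25}, {"xyz": [-0.06, 0.0034, 0], "jaw": 25}, {"xyz": [-0.06, 0.0034, 0], "jaw": 25}, {"xyz": [-0.06, 0.0034, 0], "jaw": 25}])

```text
clock: 8.95
eef_pos: [544.8, -249.0, 240.0]
tool_rot: [-3.14, -0.001, 1.602]
force: [2.0, 0.5, -0.2]
width: 32.5
gripper_force: 66.3
```

Request:
move_tool(motion=[{"turn_vec": [0, 0, -0.0382], "jaw": 25}, {"turn_vec": [0, 0, -0.0382], "jaw": 25}, {"turn_vec": [0, 0, -0.0382], "jaw": 25}, {"jaw": 25}, {"jaw": 25}])

```text
clock: 9.45
eef_pos: [545.1, -247.1, 240.3]
tool_rot: [-3.141, -0.001, 1.959]
force: [0.1, -0.2, -0.3]
width: 32.4
gripper_force: 66.3
```

Run:
```python
from h import *
print(totool([546.4,-268.1,179]).round(1))
```

```text
[-20.   -6.7  61.3]
```

Converted, -20 mm / 800 = -0.025, 10 mm / 800 = 0.0125.

Request:
move_tool(motion=[{"xyz": [-0.025, -0.0084, 0], "jaw": 25}, {"xyz": [0, 0, 0.0125], "jaw": 25}, {"xyz": [0, 0, 0.0125], "jaw": 25}, {"jaw": 25}, {"jaw": 25}])

```text
clock: 9.95
eef_pos: [546.8, -267.0, 220.7]
tool_rot: [-3.141, -0.001, 1.963]
force: [0.3, 0.3, -0.7]
width: 32.7
gripper_force: 66.3
```

Run:
```python
from h import *
print(totool([546.4,-268.1,179]).round(1))
p=tool();im=get_image('wrist');C=cam('wrist',p)
for X in ([548.7,-267.1,148],[537.3,-239.6,148],[560,-294.8,148]): print(proj(C,X).round(0))
a=get_image('side')[190:400,260:500]
cv2.imwrite('pics/m6.png',np.hstack([cv2.resize(im[150:450,200:440],(480,600)),cv2.resize(a,(320,280))]) if 0 else cv2.copyMakeBorder(cv2.resize(im[120:400,200:440],None,fx=2,fy=2),0,0,0,0,0))
cv2.imwrite('pics/m6s.png',cv2.resize(a,None,fx=2,fy=2))
```

```text
[-0.9 -0.7 41.7]
[324. 261.]
[324. 209.]
[324. 309.]
```

View pics/m6.png

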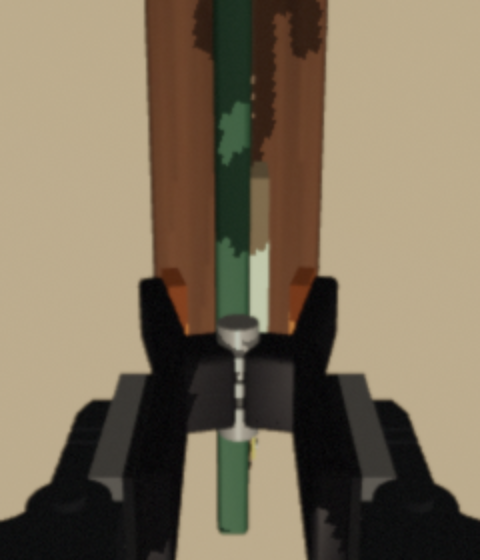

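The strip's far end is at (324,208), as predicted. The edge and strip (u about 308–335) sit centred between the open pads (u about 292–346), so I lower the clamp.

Converted, 14 mm / 800 = 0.0175, 8 mm / 800 = 0.01.

Request:
move_tool(motion=[{"xyz": [-0.0013, 0.0006, 0.0175], "jaw": 25}, {"xyz": [0, 0, 0.0175], "jaw": 25}, {"xyz": [0, 0, 0.01], "jaw": 25}, {"xyz": [0, 0, 0.0075], "jaw": 25}, {"jaw": 25}, {"jaw": 25}])

```text
clock: 10.65
eef_pos: [548.0, -269.0, 179.3]
tool_rot: [3.141, -0.0, 1.962]
force: [0.7, 0.2, -0.5]
width: 32.7
gripper_force: 66.3
```

Touch-free so far; now I let go.

Request:
move_tool(motion=[{"jaw": 45}, {"jaw": 55}, {"jaw": 70}, {"jaw": 85}, {"jaw": 85}, {"jaw": 85}, {"jaw": 85}, {"jaw": 85}])

```text
clock: 11.45
eef_pos: [547.8, -269.0, 179.3]
tool_rot: [3.142, 0.0, 1.962]
force: [-0.2, -0.3, -0.5]
width: 84.9
gripper_force: 0.0
```

Request:
move_tool(motion=[{"xyz": [0, 0, -0.025], "jaw": 85}, {"xyz": [0, 0, -0.05], "jaw": 85}, {"xyz": [0, 0, -0.05], "jaw": 85}, {"jaw": 85}, {"jaw": 85}])

```text
clock: 11.95
eef_pos: [548.2, -269.2, 280.2]
tool_rot: [3.14, 0.002, 1.962]
force: [0.5, -0.6, -0.6]
width: 84.5
gripper_force: 0.0
```

Run:
```python
from h import *
p=tool();im=get_image('wrist');C=cam('wrist',p)
for X in ([548.7,-267.1,148],[537.3,-239.6,148],[560,-294.8,148],[546.4,-268.1,172]): print(proj(C,X).round(0))
a=get_image('side')[230:390,300:460];cv2.imwrite('pics/w7.png',im)
cv2.imwrite('pics/m7.png',np.hstack([cv2.resize(im[80:400,160:480],(400,400)),cv2.resize(a,(400,400),interpolation=2)]))
```

```text
[323. 227.]
[323. 184.]
[322. 267.]
[319. 237.]
```

View pics/m7.png

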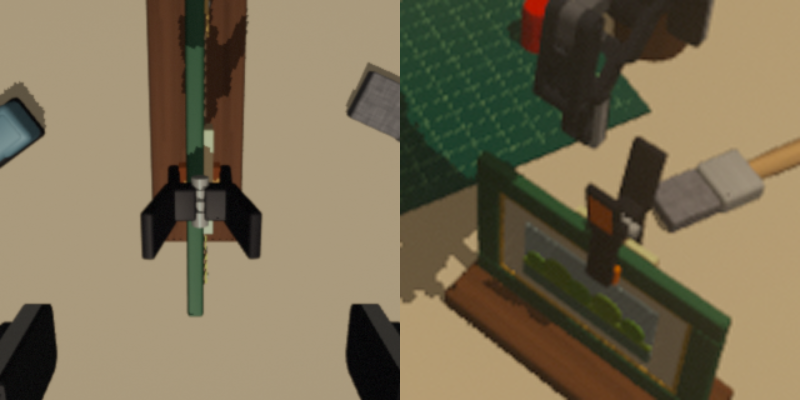

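The clamp sits upright on the strip's middle: pivot at wrist (320,240) against a predicted (319,237), pads on both faces. Next, measure cap and bottle.

Converted, 40 mm / 800 = 0.05, 18 mm / 800 = 0.0225.

Request:
move_tool(motion=[{"xyz": [0.05, 0.0225, 0], "jaw": 85}, {"xyz": [0.05, 0.0225, 0], "jaw": 85}, {"xyz": [0.05, 0.0225, 0], "jaw": 85}, {"xyz": [0.05, 0.0225, 0], "jaw": 85}, {"xyz": [0.05, 0.0225, 0], "jaw": 85}, {"xyz": [0.05, 0.0225, 0], "jaw": 85}, {"xyz": [0.05, 0.0225, 0], "jaw": 85}])

```text
clock: 12.75
eef_pos: [556.5, 39.3, 277.8]
tool_rot: [-3.139, -0.001, 1.962]
force: [1.0, -0.1, 0.5]
width: 84.8
gripper_force: 0.0
```

Request:
move_tool(motion=[{"turn_vec": [0, 0, -0.0427], "jaw": 85}, {"turn_vec": [0, 0, -0.0427], "jaw": 85}, {"turn_vec": [0, 0, -0.0427], "jaw": 85}, {"turn_vec": [0, 0, -0.0427], "jaw": 85}, {"turn_vec": [0, 0, -0.0427], "jaw": 85}, {"turn_vec": [0, 0, -0.0427], "jaw": 85}, {"turn_vec": [0, 0, -0.0427], "jaw": 85}, {"jaw": 85}, {"jaw": 85}])

```text
clock: 13.65
eef_pos: [557.1, 37.6, 278.3]
tool_rot: [-3.141, -0.002, 2.897]
force: [0.0, -0.3, 0.1]
width: 85.2
gripper_force: 0.0
```

Run:
```python
from h import *
p=tool();im=get_image('wrist');cv2.imwrite('pics/w8.png',im);np.savez('p8.npz',R=p[0],p=p[1])
```

```text
(no output)
```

Converted, 20 mm / 800 = 0.025.

Request:
move_tool(motion=[{"xyz": [0.025, 0, 0], "jaw": 85}, {"xyz": [0.025, 0, 0], "jaw": 85}, {"xyz": [0.025, 0, 0], "jaw": 85}, {"jaw": 85}, {"jaw": 85}])

```text
clock: 14.2
eef_pos: [499.8, 52.1, 279.5]
tool_rot: [-3.141, 0.001, 2.899]
force: [1.3, 0.1, 0.1]
width: 84.5
gripper_force: 0.0
```

Run:
```python
from h import *
p=tool();im=get_image('wrist');cv2.imwrite('pics/w9.png',im);np.savez('p9.npz',R=p[0],p=p[1])
a=cv2.imread('pics/w8.png')
cv2.imwrite('pics/m9.png',cv2.resize(np.hstack([a,im]),(800,300),interpolation=cv2.INTER_AREA))
for i in(a,im):
    for lo,hi in(((0,150,60),(8,255,255)),((0,0,130),(179,45,255))): print([(c,s.tolist()) for c,s in blobs(i,lo,hi,150)])
```

```text
[(array([327.1, 292.1]), [313, 271, 29, 43, 1015]), (array([322.4, 424.9]), [318, 389, 11, 73, 433])]
[(array([399.4,   5. ]), [387, 0, 29, 15, 244]), (array([314.7,  84.3]), [278, 43, 76, 82, 4531]), (array([146.1, 335.4]), [130, 322, 35, 35, 428])]
[(array([326.5, 339.5]), [313, 317, 28, 45, 1030])]
[(array([406.5,  60. ]), [382, 36, 50, 49, 1174]), (array([313.6, 161.6]), [281, 125, 71, 72, 3482])]
```

View pics/m9.png

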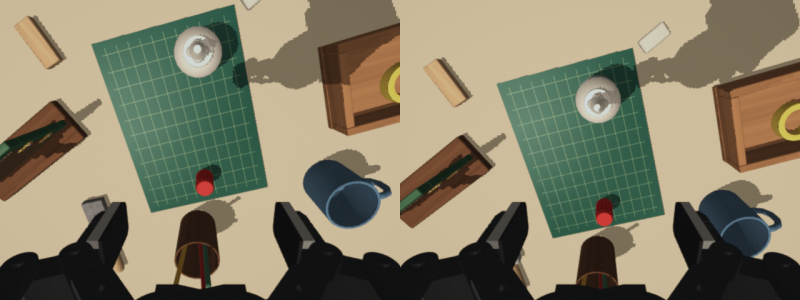

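The pictures show the red cap at (327,292) and (326,340), and the bottle at (315,84) and (314,162), with the nozzle near its middle. The pot stands just beyond the cap at +x. That was my last picture: I have viewed 11, one more than the 10 allowed, so I work numerically from here.

Run:
```python
from h import *
np.set_printoptions(precision=1,suppress=True,linewidth=200)
cs=[];tops=[]
for n,bl in((8,(315,84)),(9,(314,162))):
    d=np.load(f'p{n}.npz');C=cam('wrist',(d['R'],d['p']));cs.append(C);im=cv2.imread(f'pics/w{n}.png')
    hsv=cv2.cvtColor(im,cv2.COLOR_BGR2HSV)
    red=cv2.inRange(hsv,(0,150,60),(10,255,255))[230:380,290:360];V=hsv[230:380,290:360,2]
    t,_=cv2.threshold(V[red>0].reshape(-1,1),0,255,cv2.THRESH_OTSU);m=((red>0)&(V>t)).astype(np.uint8)*255
    c=max(cv2.findContours(m,cv2.RETR_EXTERNAL,cv2.CHAIN_APPROX_NONE)[0],key=cv2.contourArea);e=cv2.fitEllipse(c);tops.append(np.array(e[0])+[290,230]);print('captop',t,tops[-1],e[1])
    g=cv2.resize(cv2.cvtColor(im,cv2.COLOR_BGR2GRAY)[bl[1]-45:bl[1]+45,bl[0]-45:bl[0]+45],None,fx=4,fy=4,interpolation=cv2.INTER_CUBIC)
    for r0,r1 in((18,30),(40,62),(75,105),(120,160)):
        h=cv2.HoughCircles(g,cv2.HOUGH_GRADIENT,1,15,param1=60,param2=12,minRadius=r0,maxRadius=r1)
        if h is not None: print(r0,[(np.array([x/4+bl[0]-45,y/4+bl[1]-45]),r/4) for x,y,r in h[0][:4]])
    gg=g[::12,::12];print(gg)
print('cap',tri((cs[0],tops[0]),(cs[1],tops[1])),plane(cs[0],tops[0],49),plane(cs[1],tops[1],49))
```

```text
captop 142.0 [327.2 301.2] (22.905277252197266, 26.03814125061035)
18 [(array([315.4,  78.4], dtype=float32), np.float32(6.775)), (array([278.1,  95.1], dtype=float32), np.float32(6.7)), (array([329.6,  95.6], dtype=float32), np.float32(6.5)), (array([276.9,  52.1], dtype=float32), np.float32(7.325))]
40 [(array([315.9,  79.6], dtype=float32), np.float32(13.7)), (array([321.1,  91.4], dtype=float32), np.float32(15.35)), (array([317.4,  71.1], dtype=float32), np.float32(14.25)), (array([336.6,  70.1], dtype=float32), np.float32(15.35))]
75 [(array([317.4,  81.4], dtype=float32), np.float32(24.45)), (array([316.6,  85.4], dtype=float32), np.float32(21.35)), (array([313.4,  81.6], dtype=float32), np.float32(26.1)), (array([315.6,  75.9], dtype=float32), np.float32(19.375))]
120 [(array([316.9,  84.4], dtype=float32), np.float32(38.475)), (array([316.6,  79.6], dtype=float32), np.float32(37.375)), (array([316.9,  88.4], dtype=float32), np.float32(35.975)), (array([318.4,  75.1], dtype=float32), np.float32(32.925))]
[[ 84  84  83  83  83  83  82  83  83  81  82  83  81  80  82  80  81  85
[... 7745 characters left out ...]
32  99  98  97  96 131 191 196 197 200 201 199 197 195 188 183 174 124  83  90  83  82  81  80  80]
 [106 104 102 101 101 103 102  98  97  96  94  95 126 160 189 191 187 185 182 165 105  84  84  83 106  82  83  81  80  80]
 [109 103 102 101 100  99 117  98  96  95 105 121 141 108  93  92  90  87 116  85  85  85  84  85 114  83  82  82  80  79]
 [120 102 102 101 100 101 131 126 124 112  95  93 121  92  90  90  88  87 113  85  85  84  85  84 107  84  82  81  80  80]
 [137 103 110 125 126 115 121  98  96  95  93  93 101  94  91  89  88  87  92  90  86  85  84  84  84  87  82  81  80  79]]
cap (array([658.4,  18.4,  48.6]), np.float64(0.06191990597624794)) [658.2  18.4  49. ] [658.1  18.4  49. ]
```

Run:
```python
from h import *
np.set_printoptions(precision=1,suppress=True,linewidth=200)
C=[]
tips=[];fl=[]
for n,b,f in((8,(315.5,78.6),(316.5,84)),(9,(315.2,172),(316,163))):
    d=np.load(f'p{n}.npz');C.append(cam('wrist',(d['R'],d['p'])));im=cv2.imread(f'pics/w{n}.png')
    g=cv2.cvtColor(im,cv2.COLOR_BGR2GRAY);x,y=map(round,b)
    m=cv2.inRange(g[y-10:y+11,x-10:x+11],178,255);k,l,st,ce=cv2.connectedComponentsWithStats(m);i=l[10,10];tips.append(ce[i]+[x-10,y-10]);print(tips[-1],st[i])
    # bright flange ring, blob of >208 around tip excluding tip
    m=cv2.inRange(g[y-40:y+41,x-40:x+41],209,255);cv2.circle(m,(40,40),9,0,-1)
    pts=cv2.findNonZero(m);e=cv2.minEnclosingCircle(pts);fl.append(np.array(e[0])+[x-40,y-40]);print('ring',fl[-1],e[1])
    print(plane(C[-1],tips[-1],145),plane(C[-1],fl[-1],108))
print('tip',tri((C[0],tips[0]),(C[1],tips[1])),'flange',tri((C[0],fl[0]),(C[1],fl[1])))
R,p=tool();print(p,totool([658.3,18.4,120]))
```

```text
[315.1  78.4] [  3   3  13  14 141]
ring [313.5  81.6] 24.991012573242188
[460.1  57.7 145. ] [459.4  56.1 108. ]
[314.4 172.1] [ 5  5 10 12 94]
ring [314.6 164.9] 22.40040397644043
[459.9  57.  145. ] [459.8  56.6 108. ]
tip (array([460. ,  57.4, 144.8]), np.float64(0.6813839462327156)) flange (array([459.6,  56.4, 109.7]), np.float64(0.563170135275194))
[500.2  52.  279.5] [-161.3    5.5  159.7]
```

Run:
```python
from h import *
np.set_printoptions(precision=1,suppress=True,linewidth=200)
T,S=cam('top'),cam('side');d=np.load('p8.npz');A=cam('wrist',(d['R'],d['p']))
print(plane(T,(327,181),120),plane(T,(327,181),0),plane(T,(327,181),165))
# pot in wrist view 8: rim at about (198,260)*1.6
print('rim',plane(A,(316,418),102),plane(A,(316,418),110))
# base: nearest point on desk, v about 210*1.6
print('base edge',plane(A,(320,334),0))
i=cv2.imread('pics/w8.png');h=cv2.cvtColor(i,cv2.COLOR_BGR2HSV)
print([(v,h[v,316].tolist()) for v in range(322,372,4)])
```

```text
[732.9 -16.7 120. ] [771.9 -17.4   0. ] [718.3 -16.4 165. ]
rim [749.9 -15.8 102. ] [743.1 -13.9 110. ]
base edge [721.   -4.8   0. ]
[(322, [75, 107, 95]), (326, [20, 60, 205]), (330, [20, 64, 192]), (334, [19, 71, 122]), (338, [10, 124, 37]), (342, [9, 135, 36]), (346, [8, 109, 35]), (350, [11, 150, 34]), (354, [12, 127, 36]), (358, [10, 162, 33]), (362, [12, 165, 34]), (366, [10, 109, 35]), (370, [9, 124, 35])]
```

The manual's scale: shifts go in shares of 80 cm and turns go in shares of pi rad. Converting my numbers, -41.3 mm / 800 = -0.0516, -40 mm / 800 = -0.05.

Request:
move_tool(motion=[{"xyz": [-0.05, 0.0018, 0.0125], "jaw": 60}, {"xyz": [-0.05, 0.0018, 0.0125], "jaw": 60}, {"xyz": [-0.05, 0.0018, 0.025], "jaw": 60}, {"xyz": [-0.0516, 0.0016, 0.025], "jaw": 60}, {"xyz": [0, 0, 0.0375], "jaw": 60}, {"xyz": [0, 0, 0.0375], "jaw": 60}, {"xyz": [0, 0, 0.0375], "jaw": 60}, {"jaw": 60}, {"jaw": 60}])

```text
clock: 15.15
eef_pos: [657.8, 18.8, 129.1]
tool_rot: [3.141, -0.0, 2.899]
force: [0.6, 0.5, 0.5]
width: 60.3
gripper_force: 0.0
```

Run:
```python
from h import *
print(totool([658.3,18.4,14]).round(1))
```

```text
[ -0.6  -0.3 115.1]
```

Converted, 30 mm / 800 = 0.0375, 15 mm / 800 = 0.0188.

Request:
move_tool(motion=[{"xyz": [-0.0008, -0.0004, 0.0375], "jaw": 60}, {"xyz": [0, 0, 0.0375], "jaw": 60}, {"xyz": [0, 0, 0.0375], "jaw": 60}, {"xyz": [0, 0, 0.0188], "jaw": 60}, {"xyz": [0, 0, 0.0125], "jaw": 60}, {"jaw": 60}, {"jaw": 60}])

```text
clock: 15.85
eef_pos: [659.0, 18.9, 15.8]
tool_rot: [3.141, 0.002, 2.9]
force: [0.5, -0.4, -0.6]
width: 59.8
gripper_force: 0.0
```

Request:
move_tool(motion=[{"jaw": 20}, {"jaw": 20}, {"jaw": 20}, {"jaw": 20}, {"jaw": 20}, {"jaw": 20}, {"jaw": 20}, {"jaw": 20}])

```text
clock: 16.65
eef_pos: [658.8, 18.6, 15.7]
tool_rot: [3.141, 0.002, 2.9]
force: [-0.7, -0.1, 6.4]
width: 29.8
gripper_force: 59.6
```

Converted, -40 mm / 800 = -0.05, -24 mm / 800 = -0.03.

Request:
move_tool(motion=[{"xyz": [0, 0, -0.03], "jaw": 20}, {"xyz": [0, 0, -0.05], "jaw": 20}, {"xyz": [0, 0, -0.05], "jaw": 20}, {"xyz": [0, 0, -0.05], "jaw": 20}, {"xyz": [0, 0, -0.05], "jaw": 20}, {"jaw": 20}])

```text
clock: 17.25
eef_pos: [661.3, 19.8, 204.9]
tool_rot: [3.137, 0.01, 2.899]
force: [1.0, 0.5, 0.2]
width: 29.7
gripper_force: 59.2
```

Request:
move_tool(motion=[{"xyz": [0.05, -0.0025, 0], "jaw": 20}, {"xyz": [0.05, -0.0025, 0], "jaw": 20}, {"xyz": [0.05, -0.0025, 0], "jaw": 20}, {"xyz": [0.05, -0.0025, 0], "jaw": 20}, {"xyz": [0.0375, -0.0025, 0], "jaw": 20}, {"xyz": [0.0125, 0, 0], "jaw": 20}, {"jaw": 20}, {"jaw": 20}])

```text
clock: 18.05
eef_pos: [462.8, 56.6, 198.5]
tool_rot: [3.141, 0.002, 2.899]
force: [0.6, 0.4, -0.6]
width: 30.0
gripper_force: 59.2
```

Run:
```python
from h import *
np.set_printoptions(precision=1,suppress=True)
print(totool([460.2,57.3,170]).round(1))
p=tool();im=get_image('wrist');C=cam('wrist',p);print([(c,s.tolist()) for c,s in blobs(im,(0,150,40),(10,255,255),100)])
top=get_image('top');print([(c,s.tolist()) for c,s in blobs(top,(0,150,60),(8,255,255),10) if 150<c[1]<350])
s=get_image('side');b=[(c,t.tolist()) for c,t in blobs(s,(0,170,80),(8,255,255),30)];print(b)
S=cam('side');print(proj(S,p[1]+[0,0,10]),'expected bottle tip in wrist',proj(C,(460,57.3,145)))
print('captop expected (wrist)',proj(C,p[1]+[0,0,33.3]))
```

```text
[ 2.8  0.  28.5]
[(array([320.6, 347.4]), [275, 278, 92, 135, 9581])]
[]
[(array([354.4,  88.3]), [335, 78, 39, 27, 487]), (array([388.3, 115.2]), [371, 98, 43, 32, 756]), (array([413.1, 202.8]), [409, 180, 10, 43, 78]), (array([493.4, 213.6]), [475, 201, 33, 30, 484]), (array([539.2, 246.2]), [513, 216, 58, 57, 1604])]
[256.4 190.4] expected bottle tip in wrist [321.5 267.8]
captop expected (wrist) [322.  378.4]
```

Converted, 10 mm / 800 = 0.0125, 2.8 mm / 800 = 0.0035.

Request:
move_tool(motion=[{"xyz": [0.0035, 0, 0.0125], "jaw": 20}, {"xyz": [0, 0, 0.0125], "jaw": 20}, {"xyz": [0, 0, 0.0125], "jaw": 20}, {"xyz": [0, 0, 0.01], "jaw": 20}, {"xyz": [0, 0, 0.01], "jaw": 20}, {"xyz": [0, 0, 0.01], "jaw": 20}, {"xyz": [0, 0, 0.0075], "jaw": 20}, {"jaw": 20}, {"jaw": 20}])

```text
clock: 19.1
eef_pos: [458.6, 57.5, 138.3]
tool_rot: [3.141, 0.0, 2.9]
force: [0.4, -0.5, -0.3]
width: 30.0
gripper_force: 59.3
```

Run:
```python
from h import *
print(totool([460.2,57.3,132]).round(1))
```

```text
[-1.6  0.2  6.3]
```

Converted, 3 mm / 800 = 0.0038, 2 mm / 800 = 0.0025.

Request:
move_tool(motion=[{"xyz": [-0.0018, 0, 0.0038], "jaw": 20}, {"xyz": [0, 0, 0.0025], "jaw": 20}, {"xyz": [0, 0, 0.0025], "jaw": 20}, {"jaw": 20}, {"jaw": 20}])

```text
clock: 19.6
eef_pos: [460.0, 57.2, 131.4]
tool_rot: [3.141, 0.0, 2.9]
force: [0.3, 0.7, 1.2]
width: 29.9
gripper_force: 59.6
```

Request:
move_tool(motion=[{"xyz": [0, 0, 0.0025], "jaw": 20}, {"xyz": [0, 0, 0.0013], "jaw": 20}, {"jaw": 20}, {"jaw": 20}])

```text
clock: 20.0
eef_pos: [460.6, 58.0, 129.3]
tool_rot: [3.14, 0.002, 2.9]
force: [-1.8, 1.7, 10.6]
width: 29.9
gripper_force: 60.4
```

Resting on the nubs as expected, with about 10 N. Now press on.

Converted, 1.5 mm / 800 = 0.0019, 1 mm / 800 = 0.0013.

Request:
move_tool(motion=[{"xyz": [0, 0, 0.0019], "jaw": 20}, {"xyz": [0, 0, 0.0019], "jaw": 20}, {"xyz": [0, 0, 0.0019], "jaw": 20}, {"xyz": [0, 0, 0.0019], "jaw": 20}, {"xyz": [0, 0, 0.0013], "jaw": 20}, {"xyz": [0, 0, 0.0013], "jaw": 20}, {"jaw": 20}, {"jaw": 20}])

```text
clock: 20.8
eef_pos: [459.6, 57.1, 120.7]
tool_rot: [-3.141, -0.0, 2.9]
force: [-2.2, 0.8, 6.9]
width: 30.0
gripper_force: 61.2
```

Converted, 1 mm / 800 = 0.0013.

Request:
move_tool(motion=[{"xyz": [0, 0, 0.0013], "jaw": 20}, {"xyz": [0, 0, 0.0013], "jaw": 20}, {"jaw": 20}, {"jaw": 20}, {"jaw": 20}])

```text
clock: 21.3
eef_pos: [459.9, 57.2, 120.6]
tool_rot: [-3.14, 0.002, 2.9]
force: [-6.7, -0.9, 29.9]
width: 30.1
gripper_force: 63.8
```

Request:
move_tool(motion=[{"jaw": 20}, {"jaw": 20}, {"jaw": 20}, {"jaw": 20}, {"jaw": 20}, {"jaw": 20}])

```text
clock: 21.9
eef_pos: [459.9, 57.2, 120.6]
tool_rot: [-3.14, 0.002, 2.9]
force: [-7.3, -0.3, 29.7]
width: 29.8
gripper_force: 63.8
```

Run:
```python
from h import *
np.set_printoptions(precision=1,suppress=True)
p=tool();im=get_image('wrist');C=cam('wrist',p);print([(c,s.tolist()) for c,s in blobs(im,(0,150,40),(10,255,255),100)])
print('mouth edge expected',proj(C,p[1]+p[0]@[15.5,0,12.7]))
h=cv2.cvtColor(im,cv2.COLOR_BGR2HSV);print([(v,h[v,320].tolist()) for v in range(240,300,4)])
S=cam('side');s=get_image('side');u,v=map(int,proj(S,(460,57,108)));print(u,v)
print([(c,t.tolist()) for c,t in blobs(s,(0,150,40),(10,255,255),8) if abs(c[0]-u)<30 and abs(c[1]-v)<50], proj(S,(460,57,154)))
```

```text
[(array([320.6, 347. ]), [275, 278, 92, 135, 9741])]
mouth edge expected [321.7 276.3]
[(240, [19, 42, 115]), (244, [17, 41, 117]), (248, [18, 43, 119]), (252, [19, 41, 119]), (256, [19, 40, 122]), (260, [18, 40, 126]), (264, [18, 43, 129]), (268, [17, 44, 109]), (272, [19, 44, 110]), (276, [15, 48, 148]), (280, [0, 205, 87]), (284, [1, 206, 88]), (288, [1, 211, 86]), (292, [1, 212, 88]), (296, [0, 203, 89])]
261 229
[(array([256.9, 231.6]), [252, 223, 13, 13, 32]), (array([266.1, 225.2]), [265, 222, 3, 7, 10])] [258.4 212.6]
```

The cap has not slipped in the grip (same wrist outline as before). The hand stands on a hard stop about 10 mm below first nub contact, pressing 30 N. I hand the job in.

```bash
python3 -c "
from cell import ctrl, probe_bus, order, get_image, calibration
print(order.finish_job())"
```

```text
the job is handed in; nothing more can be done
None
```

The job is handed in, but no verdict came back: the clamp is clipped upright at the strip's middle and let go, and the cap is on the collar at a hard stop with the hand still pressing at about 30 N (21.9 s used); I viewed 11 pictures, one over the limit of 10.

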